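Check off a slide run on three key blocks

ROBOT

A 6-joint arm with a two-finger parallel gripper is mounted at the origin on a cart in front of the work surface, level with it; the furniture and walls round the work are solid. World frame = base frame: x ahead of the robot, y to its left, z up, the work surface at z = 0. Lengths are in m, angles in degrees, forces in N, time in s.
With the tool pointing down it reaches from about 0.25 to 0.725 m from the base axis. Payload 9.7 kg.
Tool frame: the origin (TCP) lies midway between the tips of the shut fingers; the grasp point (between the pads) lies 19 mm behind it; z points along the fingers, y is the line along which they close (so a half turn about z gives the same grasp; the last joint's range is limited). The gripper opens to 85 mm and grips with 20 to 120 N. Pads are 22 mm wide; open, the fingers measure 114 mm over their backs; the gripper's body (76 mm by 85 mm) begins 54 mm behind the grasp point. The pads swing forward as they close: fully open they stand 13 mm farther back than shut.
Start: joints at [76.662, 4.979, 10.078, 95.1, 0, 90], TCP at [0.127, 0.535, 0.231] pointing down, gripper open.
Joint ranges: [-179.16, 179.16], [-48.56, 103.87], [-65.8, 70.77], [-126.05, 130.52], [-82.76, 87.17], [-180, 180]. Speed limits (degrees/s): [127.2, 127.2, 147.25, 180, 180, 180].

INTERFACE

Orientations are given as [roll, pitch, yaw] about the fixed x, y, z axes, in that order (R = Rz(yaw) Ry(pitch) Rx(roll)).
In Python, from workcell import bot gives the robot as it stands.
- The arm moves only by the shell command python3 -m crank 'ROWS' [FORCE]. ROWS is JSON, a list of rows, each an object with "gripper": the finger opening in mm, from 0 to 85.4; "travel": the shift along the tool's x, y, z in mm, a list of three; "twist": the turn, a rotation vector about the tool's x, y, z in rad, a list of three. In form: [{"gripper": gripper, "travel": [tx, ty, tz], "twist": [rx, ry, rz]}, ...]. A call has 1 to 12 rows; each row shifts and turns the commanded pose from where the row before left it, along the tool's axes as they then stand; what a row does not reach is not made up. A row lasts 1/8 s, in which the tool goes at most 62.5 mm and 10.7 degrees, less where a joint would pass 70% of its speed; a pose out of reach is approached as far as the arm can. A call is refused whole if a number of a shift passes 62.5 or a number of a turn 0.188, either way. A call with a gripper value outside its range is refused whole. The fingers move at their own pace and stop on an object; FORCE is the grip in N (left out, the last holds). Time passes only in rows, so rows that do not move let the fingers close. It gives the time, the measured TCP pose, the force, the opening and the grip force at its end, in the units of the state.
- bot.get_obs(): the state, without advancing time (a new reading comes with each control period).
- bot.camera(name): name is "scene" or "top" or "wrist"; returns the picture (384x512x3 uint8, red, green, blue); there is no depth.
- bot.calibration(name): a dict with "vfov" (degrees; the focal length in pixels is half the picture's height over the tangent of half this angle, whatever the lens; pixels are square), "cx", "cy" (the principal point, pixels), "camera_from_world" (4x4, takes a point from world to camera coordinates). Camera axes: x right, y down, z forward; pixel columns grow to the right and rows downward; lengths in m; the calibration is good to about 2 mm. A picture is of the moment at which its call begins: read the wrist's pose just before it. calibration takes no time and is no camera call; for the wrist camera it gives the pose at the moment of the call.
- bot.job_done(): hands the job in; it is judged then, once.
The state is a dict: "time": time; "q": joint angles; "qd": joint speeds; "joint_efforts": joint torques, N m; "ee_pos": TCP position; "tcp_rot": TCP orientation; "wrist_force": force on the tool from outside, world axes, zero at the start; "torque": the same for the moment, N m; "opening": finger opening in m; "grasp_force": force on a finger pad.
Only numpy, scipy, OpenCV 4.12 (cv2) and the standard library are available. Lean on these libraries where they do the work, as an engineer would, in place of code of your own. Each camera call takes 0.05 s, during which the arm holds its last target. There are 200 camera calls.

TASK

Check off the finished slide run on the key blocks on the bench: with the fingertips press the round key, then the square key, then the straight bar key, each lightly and well down, where it stays by itself. Leave the plus-shaped key up, keep the blocks where they stand, do not lift or shove them, do not knock the sample cups or the lamp, and finish clear of everything.

Things in the scene. Friction and masses are not known exactly. Their poses are not given: they have to be found in the camera images.
- round_block: loose white key block with a grey top plate, 64 x 64 mm, 34 mm high, 0.6 kg, on a rubber foot; its black key is a plain disc 38 mm across. Origin: centre of the underside; z up. The four blocks are alike but for the key's shape and may stand in any of the four places
- round_key_top (a point): centre of the top face of the round key, at the start 16 mm above its block's top plate (50 mm above the bench); moves with the key
- round_key (a joint): how far the key is pressed down, m: 0 = up, 0.012 = hard bottom stop, still 4 mm proud; 3.5 N start it, rising evenly to 6.5 N at the stop (5 N at 6 mm, 6 N at 10 mm); friction holds it where it is left. It counts as down from 4 mm
- square_block: loose white key block with a grey top plate, 64 x 64 mm, 34 mm high, 0.6 kg, on a rubber foot; its black key is a square 36 x 36 mm. Origin: centre of the underside; z up. The four blocks are alike but for the key's shape and may stand in any of the four places
- square_key_top (a point): centre of the top face of the square key, at the start 16 mm above its block's top plate (50 mm above the bench); moves with the key
- square_key (a joint): how far the key is pressed down, m: 0 = up, 0.012 = hard bottom stop, still 4 mm proud; 3.5 N start it, rising evenly to 6.5 N at the stop (5 N at 6 mm, 6 N at 10 mm); friction holds it where it is left. It counts as down from 4 mm
- bar_block: loose white key block with a grey top plate, 64 x 64 mm, 34 mm high, 0.6 kg, on a rubber foot; its black key is one straight bar 18 x 52 mm (long way along the block's y). Origin: centre of the underside; z up. The four blocks are alike but for the key's shape and may stand in any of the four places
- bar_key_top (a point): centre of the top face of the bar key, at the start 16 mm above its block's top plate (50 mm above the bench); moves with the key
- bar_key (a joint): how far the key is pressed down, m: 0 = up, 0.012 = hard bottom stop, still 4 mm proud; 3.5 N start it, rising evenly to 6.5 N at the stop (5 N at 6 mm, 6 N at 10 mm); friction holds it where it is left. It counts as down from 4 mm
- cross_block: loose white key block with a grey top plate, 64 x 64 mm, 34 mm high, 0.6 kg, on a rubber foot; its black key is a plus sign, two crossed bars 46 x 15 mm. Origin: centre of the underside; z up. The four blocks are alike but for the key's shape and may stand in any of the four places
- cross_key_top (a point): centre of the top face of the cross key, at the start 16 mm above its block's top plate (50 mm above the bench); moves with the key
- cross_key (a joint): how far the key is pressed down, m: 0 = up, 0.012 = hard bottom stop, still 4 mm proud; 3.5 N start it, rising evenly to 6.5 N at the stop (5 N at 6 mm, 6 N at 10 mm); friction holds it where it is left. It counts as down from 4 mm
- cup_a_mid (a point): white-capped sample cup 48 mm across, 60 mm high, loose and light, a bystander standing among the key blocks; the point is its centre, half-way up
- cup_b_mid (a point): white-capped sample pot 46 mm across, 66 mm high, loose and light, a bystander standing among the key blocks; the point is its centre, half-way up
- cup_c_mid (a point): white-capped sample cup 48 mm across, 60 mm high, loose and light, a bystander standing among the key blocks; the point is its centre, half-way up
- lamp: glass spirit lamp 61 mm across, 84 mm high, loose, a bystander; origin: centre of the underside

How it is judged:
By the outcome, as a careful person would: the job done as asked, in the order asked, and still so for the second after the job is handed in, with the robot touching nothing.
It also fails if it takes over 48 s, if anything falls off the work surface, if the arm or the gripper's body presses on something with over 40 N, if the wrist force passes 120 N, or if a joint passes its speed limit or range.

## Working session

There is one attempt and no reset: what is moved stays moved. The work goes in short steps, Python scripts to look and compute and a shell command to move; the robot and the scene stay as the last step left them, time stands still between calls to the robot, and variables do not carry over. Pictures are saved under pics/ and viewed, at most 10 in all, crops included, and the job is handed in when it is done.

```bash
ls; mkdir -p pics; python3 - <<'E'
from workcell import bot
import cv2,numpy as np
o=bot.get_obs();print({k:np.round(v,4).tolist() for k,v in o.items()})
for n in("top","scene"):
    im=bot.camera(n);cv2.imwrite(f"pics/{n}0.png",im[...,::-1])
    c=bot.calibration(n);print(n,c["vfov"],c["cx"],c["cy"],np.round(c["camera_from_world"],3).tolist())
E
```

```text
pics
{'time': 0.0, 'q': [76.6621, 5.0103, 10.0349, 95.0995, -0.0013, 90.0001], 'qd': [-0.0377, -0.0471, 0.011, -0.0279, 0.0573, 0.0783], 'joint_efforts': [-0.0004, -52.0395, 46.4799, 0.0166, -0.0, 0.0], 'ee_pos': [0.1268, 0.5349, 0.2306], 'tcp_rot': [-179.9251, 0.0013, 166.662], 'wrist_force': [-0.0466, 0.2969, 0.5288], 'torque': [0.0735, -0.0558, 0.0344], 'grasp_force': 0.0, 'opening': 0.0855}
top 49.21518779245494 256.694730334377 195.64332140742204 [[0.01, -1.0, 0.028, 0.088], [-0.987, -0.014, -0.157, 0.541], [0.158, -0.026, -0.987, 0.987], [0.0, 0.0, 0.0, 1.0]]
scene 54.15418933798779 258.34663811267 191.8862293128304 [[0.632, -0.775, 0.014, -0.238], [-0.524, -0.441, -0.729, 0.365], [0.571, 0.453, -0.684, 0.543], [0.0, 0.0, 0.0, 1.0]]
```

View pics/top0.png

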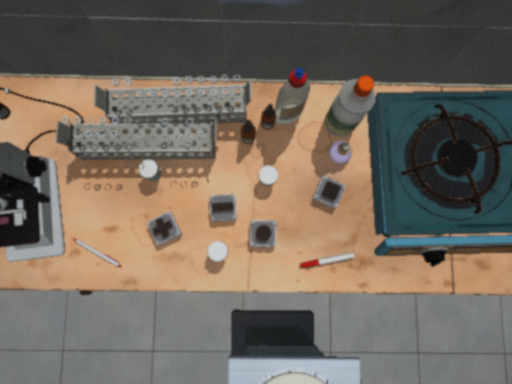

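View pics/scene0.png

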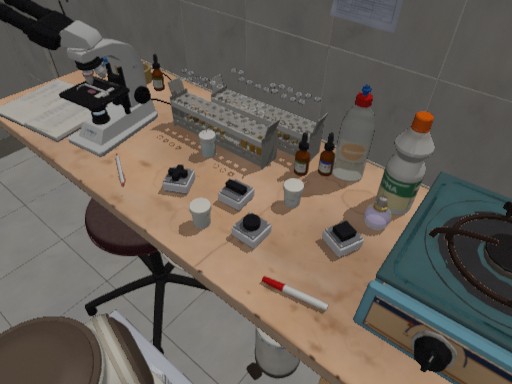

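Top view: round key (262,234), bar (222,208), square (328,193), cross (164,229); cups at (148,169), (268,175), (217,252); lamp at (340,152). The scene view agrees.

```bash
cat > h.py <<'E'
import numpy as np,cv2
from workcell import bot
def ray(c,u,v,z):
    f=192/np.tan(np.radians(c["vfov"]/2));M=np.array(c["camera_from_world"]);R,t=M[:3,:3],M[:3,3]
    o=-R.T@t;d=R.T@np.array([(u-c["cx"])/f,(v-c["cy"])/f,1]);return o+d*(z-o[2])/d[2]
def proj(c,p):
    f=192/np.tan(np.radians(c["vfov"]/2));M=np.array(c["camera_from_world"]);q=M[:3,:3]@p+M[:3,3]
    return f*q[0]/q[2]+c["cx"],f*q[1]/q[2]+c["cy"]
def blob(im,u,v,r,th,z,c):
    "dark blob nearest (u,v): centre on plane z, minAreaRect in px"
    m=(im.max(2)<th).astype(np.uint8);k=np.zeros_like(m);cv2.circle(k,(int(u),int(v)),r,1,-1)
    cs,_=cv2.findContours(m*k,cv2.RETR_EXTERNAL,cv2.CHAIN_APPROX_NONE)
    b=max(cs,key=cv2.contourArea);r=cv2.minAreaRect(b);mo=cv2.moments(b);uv=(mo["m10"]/mo["m00"],mo["m01"]/mo["m00"])
    return np.round(ray(c,*uv,z),4),np.round(uv,1),np.round(r[1],1),round(r[2],1),b
E
python3 - <<'E'
from h import *
im=cv2.imread("pics/top0.png");c=bot.calibration("top")
for n,u,v in(("round",262,234),("square",328,193),("bar",222,208),("cross",164,229)):
    print(n,im[v,u],blob(im,u,v,13,60,.05,c)[:4])
for n,u,v,z in(("ca",148,169,.06),("cb",268,175,.06),("cc",217,252,.06),("lamp",340,152,.08)):print(n,ray(c,u,v,z))
a=im[130:270,130:370];cv2.imwrite("pics/crop.png",cv2.resize(a,None,fx=3.3,fy=3.3,interpolation=2))
o=bot.get_obs();print(o["ee_pos"],o["tcp_rot"])
E
```

```text
round [35 38 47] (array([0.4478, 0.0789, 0.05  ]), array([262.8, 232.9]), array([14., 13.]), 90.0)
square [36 38 42] (array([ 0.5529, -0.0858,  0.05  ]), array([330.4, 190.8]), array([13.9, 15.7]), 26.6)
bar [35 39 49] (array([0.5102, 0.1774, 0.05  ]), array([222.3, 206.6]), array([ 7., 19.]), 90.0)
cross [29 36 44] (array([0.4575, 0.3199, 0.05  ]), array([162.1, 227.6]), array([14.9, 15.5]), 18.4)
ca [0.59792499 0.35812438 0.06      ]
cb [0.58775087 0.06789547 0.06      ]
cc [0.40101126 0.18688498 0.06      ]
lamp [ 0.64295834 -0.10467206  0.08      ]
[0.12685577 0.53497613 0.23065249] [-1.79933265e+02  3.90346827e-04  1.66659062e+02]
```

View pics/crop.png

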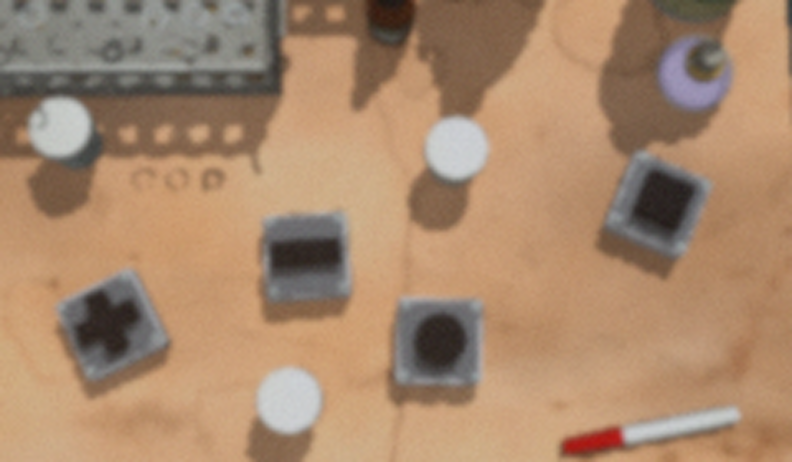

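The crop confirms the four keys: round (440,340), square (663,200), bar (305,255), cross (108,324) in crop pixels, matching the blob centres. Next: shut the fingers and go above the round key.

```bash
python3 -m crank '[{"gripper":0,"travel":[-35,-31,0],"twist":[0,0,0]},{"gripper":0,"travel":[-35,-31,0],"twist":[0,0,0]},{"gripper":0,"travel":[-35,-31,0],"twist":[0,0,0]},{"gripper":0,"travel":[-35,-31,0],"twist":[0,0,0]},{"gripper":0,"travel":[-35,-31,0],"twist":[0,0,0]},{"gripper":0,"travel":[-35,-31,0],"twist":[0,0,0]},{"gripper":0,"travel":[-35,-31,0],"twist":[0,0,0]},{"gripper":0,"travel":[-35,-31,0],"twist":[0,0,0]},{"gripper":0,"travel":[-35,-31,0],"twist":[0,0,0]},{"gripper":0,"travel":[-35,-31,0],"twist":[0,0,0]},{"gripper":0,"travel":[-35,-31,0],"twist":[0,0,0]},{"gripper":0,"travel":[-32,-29,0],"twist":[0,0,0]}]' 20
python3 -m crank '[{"gripper":0,"travel":[0,0,0],"twist":[0,0,0]},{"gripper":0,"travel":[0,0,0],"twist":[0,0,0]},{"gripper":0,"travel":[0,0,0],"twist":[0,0,0]}]'
python3 - <<'E'
from h import *
c=bot.calibration("wrist");im=bot.camera("wrist")[...,::-1];cv2.imwrite("pics/w1.png",im)
for n,p in(("round",(.448,.079,.05)),("bar",(.510,.177,.05)),("sq",(.553,-.086,.05))):print(n,proj(c,np.array(p)))
o=bot.get_obs();print(o["time"],o["ee_pos"],o["tcp_rot"],o["wrist_force"],o["opening"])
E
```

```text
time: 1.6
ee_pos: [0.4479, 0.0774, 0.231]
tcp_rot: [-180.0, -0.0, 166.6]
wrist_force: [0.9, -0.5, -0.0]
opening: -0.0004
grasp_force: 0.0
time: 1.98
ee_pos: [0.4468, 0.0797, 0.2313]
tcp_rot: [180.0, -0.0, 166.7]
wrist_force: [-0.1, 0.2, 0.4]
opening: -0.0001
grasp_force: 0.0
round (np.float64(259.24805781195687), np.float64(172.7984633335358))
bar (np.float64(348.25093985227574), np.float64(202.5981308797277))
sq (np.float64(157.97704110561335), np.float64(274.29762057785626))
2.025 [0.44687965 0.07973511 0.23138257] [1.79992541e+02 5.70028831e-03 1.66744758e+02] [ 0.2838917   0.21468498 -0.11569899] -5.259601178681847e-05
```

View pics/w1.png

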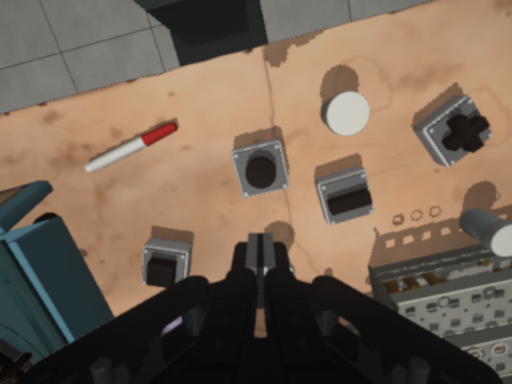

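Wrist view: round key (261,172), bar (349,202), square (163,270), all close to the predictions; shut fingertips at (260,240).

```bash
python3 - <<'E'
from h import *
c=bot.calibration("wrist");im=cv2.imread("pics/w1.png")
for n,u,v in(("round",261,172),("bar",349,202),("square",163,271)):
    print(n,[ (t,*blob(im,u,v,26,t,.05,c)[:4]) for t in(40,50)])
E
python3 -m crank '[{"gripper":0,"travel":[0,0,40],"twist":[0,0,0]},{"gripper":0,"travel":[0,0,50],"twist":[0,0,0]},{"gripper":0,"travel":[0,0,50],"twist":[0,0,0]},{"gripper":0,"travel":[0,0,20],"twist":[0,0,0]},{"gripper":0,"travel":[0,0,8],"twist":[0,0,0]},{"gripper":0,"travel":[0,0,0],"twist":[0,0,0]},{"gripper":0,"travel":[0,0,0],"twist":[0,0,0]}]'
```

```text
round [(40, array([0.4455, 0.0816, 0.05  ]), array([260.9, 170.3]), array([28., 27.]), 90.0), (50, array([0.4468, 0.0807, 0.05  ]), array([260.4, 171.5]), array([31., 29.]), 90.0)]
bar [(40, array([0.5078, 0.1782, 0.05  ]), array([348.9, 200.7]), array([15.7, 41.1]), 73.6), (50, array([0.5078, 0.1781, 0.05  ]), array([348.8, 200.7]), array([17.1, 42. ]), 73.3)]
square [(40, array([ 0.5573, -0.0787,  0.05  ]), array([164.1, 275.8]), array([41.7, 38.3]), 8.1), (50, array([ 0.5569, -0.0788,  0.05  ]), array([164. , 275.6]), array([43.6, 37. ]), 52.6)]
time: 2.9
ee_pos: [0.448, 0.0792, 0.0646]
tcp_rot: [180.0, 0.1, 166.7]
wrist_force: [-0.0, -0.4, -0.7]
opening: 0.0001
grasp_force: 0.0
```

```bash
python3 -m crank '[{"gripper":0,"travel":[0,0,6],"twist":[0,0,0]},{"gripper":0,"travel":[0,0,5],"twist":[0,0,0]},{"gripper":0,"travel":[0,0,3],"twist":[0,0,0]},{"gripper":0,"travel":[0,0,2],"twist":[0,0,0]},{"gripper":0,"travel":[0,0,2],"twist":[0,0,0]},{"gripper":0,"travel":[0,0,2],"twist":[0,0,0]},{"gripper":0,"travel":[0,0,1.5],"twist":[0,0,0]},{"gripper":0,"travel":[0,0,0],"twist":[0,0,0]}]'
```

```text
time: 3.9
ee_pos: [0.4472, 0.0789, 0.0417]
tcp_rot: [-180.0, -0.0, 166.7]
wrist_force: [-1.7, -1.0, 2.2]
opening: 0.0004
grasp_force: 1.4
```

```bash
python3 -m crank '[{"gripper":0,"travel":[0,0,1],"twist":[0,0,0]},{"gripper":0,"travel":[0,0,0.5],"twist":[0,0,0]}]'; python3 - <<'E'
from h import *
o=bot.get_obs();print(o["ee_pos"],o["wrist_force"])
E
```

```text
time: 4.15
ee_pos: [0.4472, 0.0789, 0.0403]
tcp_rot: [-180.0, -0.0, 166.7]
wrist_force: [-3.0, -1.0, 6.1]
opening: -0.0001
grasp_force: 2.9
[0.44721118 0.07888438 0.04034827] [-2.95307871 -0.96284155  6.14132047]
```

```bash
python3 -m crank '[{"gripper":0,"travel":[0,0,-5],"twist":[0,0,0]},{"gripper":0,"travel":[0,0,-20],"twist":[0,0,0]},{"gripper":0,"travel":[0,0,-50],"twist":[0,0,0]},{"gripper":0,"travel":[0,0,-50],"twist":[0,0,0]},{"gripper":0,"travel":[-25,-23,-35],"twist":[0,0,0]},{"gripper":0,"travel":[-35,-33,0],"twist":[0,0,0]},{"gripper":0,"travel":[-35,-33,0],"twist":[0,0,0]},{"gripper":0,"travel":[-30,-28,0],"twist":[0,0,0]},{"gripper":0,"travel":[-17,-16,0],"twist":[0,0,0]},{"gripper":0,"travel":[0,0,0],"twist":[0,0,0]},{"gripper":0,"travel":[0,0,0],"twist":[0,0,0]}]'
python3 - <<'E'
from h import *
o=bot.get_obs();c=bot.calibration("wrist");im=bot.camera("wrist")[...,::-1];cv2.imwrite("pics/w2.png",im)
u,v=proj(c,np.array((.555,-.083,.05)));print(u,v,o["ee_pos"],o["tcp_rot"])
for t in(40,50,60):print(blob(im,u,v,26,t,.05,c)[:4])
E
```

```text
time: 5.52
ee_pos: [0.5546, -0.0828, 0.2002]
tcp_rot: [180.0, -0.0, 166.7]
wrist_force: [-0.5, -0.7, 0.3]
opening: 0.0001
grasp_force: 0.0
259.4967792053634 178.967659563506 [ 0.55455814 -0.08283853  0.20021887] [ 1.79989923e+02 -1.72719348e-02  1.66663275e+02]
(array([ 0.5392, -0.0791,  0.05  ]), array([259.6, 164.2]), array([27.6,  3.3]), 9.5)
(array([ 0.5534, -0.085 ,  0.05  ]), array([257.4, 178. ]), array([30.6, 32.2]), 9.5)
(array([ 0.5533, -0.0851,  0.05  ]), array([257.2, 177.9]), array([31.6, 33.4]), 9.5)
```

View pics/w2.png

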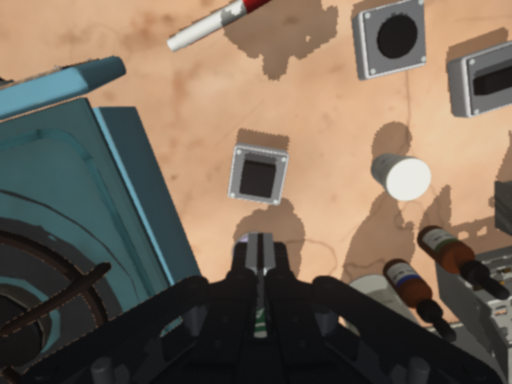

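The square key sits at (257,178), so (0.5535, -0.085); the round key at (397,36) looks down. Next: nudge 2 mm and press the square key.

```bash
python3 -m crank '[{"gripper":0,"travel":[0,-2,35],"twist":[0,0,0]},{"gripper":0,"travel":[0,0,45],"twist":[0,0,0]},{"gripper":0,"travel":[0,0,38],"twist":[0,0,0]},{"gripper":0,"travel":[0,0,17],"twist":[0,0,0]},{"gripper":0,"travel":[0,0,8],"twist":[0,0,0]},{"gripper":0,"travel":[0,0,5],"twist":[0,0,0]},{"gripper":0,"travel":[0,0,3],"twist":[0,0,0]},{"gripper":0,"travel":[0,0,2],"twist":[0,0,0]},{"gripper":0,"travel":[0,0,2],"twist":[0,0,0]},{"gripper":0,"travel":[0,0,2],"twist":[0,0,0]},{"gripper":0,"travel":[0,0,1],"twist":[0,0,0]},{"gripper":0,"travel":[0,0,1],"twist":[0,0,0]}]'
```

```text
time: 7.08
ee_pos: [0.5549, -0.0853, 0.0417]
tcp_rot: [180.0, 0.1, 166.7]
wrist_force: [3.0, 0.1, 6.0]
opening: 0.0
grasp_force: 2.7
```

```bash
python3 -m crank '[{"gripper":0,"travel":[0,0,1],"twist":[0,0,0]},{"gripper":0,"travel":[0,0,0],"twist":[0,0,0]}]'
python3 -m crank '[{"gripper":0,"travel":[0,0,-5],"twist":[0,0,0]},{"gripper":0,"travel":[0,0,-20],"twist":[0,0,0]},{"gripper":0,"travel":[0,0,-50],"twist":[0,0,0]},{"gripper":0,"travel":[0,0,-50],"twist":[0,0,0]},{"gripper":0,"travel":[15,35,-35],"twist":[0,0,0]},{"gripper":0,"travel":[20,45,0],"twist":[0,0,0]},{"gripper":0,"travel":[20,50,0],"twist":[0,0,0]},{"gripper":0,"travel":[20,50,0],"twist":[0,0,0]},{"gripper":0,"travel":[20,45,0],"twist":[0,0,0]},{"gripper":0,"travel":[10,20,0],"twist":[0,0,0]},{"gripper":0,"travel":[0,0,0],"twist":[0,0,0]},{"gripper":0,"travel":[0,0,0],"twist":[0,0,0]}]'
python3 - <<'E'
from h import *
o=bot.get_obs();c=bot.calibration("wrist");im=bot.camera("wrist")[...,::-1];cv2.imwrite("pics/w3.png",im)
u,v=proj(c,np.array((.509,.178,.05)));print(u,v,o["ee_pos"],o["tcp_rot"])
for t in(40,50,60):print(blob(im,u,v,30,t,.05,c)[:4])
E
```

```text
time: 7.32
ee_pos: [0.5549, -0.0852, 0.0406]
tcp_rot: [180.0, 0.1, 166.7]
wrist_force: [2.0, 0.4, 4.3]
opening: -0.0001
grasp_force: 2.2
time: 8.82
ee_pos: [0.5086, 0.1768, 0.2001]
tcp_rot: [-180.0, -0.0, 166.6]
wrist_force: [-0.2, -0.7, -0.6]
opening: -0.0002
grasp_force: 0.0
260.8709361680297 178.7324136959233 [0.50859491 0.17678146 0.20007526] [-1.79959743e+02 -2.91321074e-02  1.66649926e+02]
(array([0.503 , 0.1829, 0.05  ]), array([264.1, 172.4]), array([ 9.1, 43. ]), 72.6)
(array([0.5092, 0.1812, 0.05  ]), array([263.8, 178.3]), array([17.7, 45.8]), 72.9)
(array([0.5091, 0.1812, 0.05  ]), array([263.7, 178.2]), array([18.7, 46.8]), 72.3)
```

View pics/w3.png

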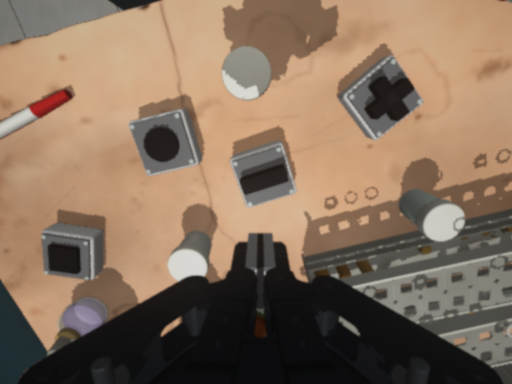

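Bar key at (264,178), so (0.509, 0.181). The round and square keys look down and nothing has been disturbed. Next: press the bar, moving 3 mm along y.

```bash
python3 -m crank '[{"gripper":0,"travel":[0,3,35],"twist":[0,0,0]},{"gripper":0,"travel":[0,0,45],"twist":[0,0,0]},{"gripper":0,"travel":[0,0,38],"twist":[0,0,0]},{"gripper":0,"travel":[0,0,17],"twist":[0,0,0]},{"gripper":0,"travel":[0,0,8],"twist":[0,0,0]},{"gripper":0,"travel":[0,0,5],"twist":[0,0,0]},{"gripper":0,"travel":[0,0,3],"twist":[0,0,0]},{"gripper":0,"travel":[0,0,2],"twist":[0,0,0]},{"gripper":0,"travel":[0,0,2],"twist":[0,0,0]},{"gripper":0,"travel":[0,0,2],"twist":[0,0,0]},{"gripper":0,"travel":[0,0,1],"twist":[0,0,0]},{"gripper":0,"travel":[0,0,1],"twist":[0,0,0]}]'
python3 -m crank '[{"gripper":0,"travel":[0,0,1],"twist":[0,0,0]},{"gripper":0,"travel":[0,0,0],"twist":[0,0,0]}]'
```

```text
time: 10.38
ee_pos: [0.5099, 0.1805, 0.0417]
tcp_rot: [180.0, 0.1, 166.7]
wrist_force: [1.5, -0.3, 5.5]
opening: 0.0001
grasp_force: 2.7
time: 10.62
ee_pos: [0.5099, 0.1805, 0.0406]
tcp_rot: [180.0, 0.1, 166.7]
wrist_force: [3.3, -0.4, 3.5]
opening: 0.0001
grasp_force: 2.2
```

Retreat up and back, then check from the scene and top cameras.

```bash
python3 -m crank '[{"gripper":0,"travel":[0,0,-5],"twist":[0,0,0]},{"gripper":0,"travel":[0,0,-20],"twist":[0,0,0]},{"gripper":0,"travel":[0,0,-50],"twist":[0,0,0]},{"gripper":0,"travel":[0,0,-50],"twist":[0,0,0]},{"gripper":0,"travel":[10,0,-50],"twist":[0,0,0]},{"gripper":0,"travel":[25,0,-20],"twist":[0,0,0]},{"gripper":0,"travel":[35,0,0],"twist":[0,0,0]},{"gripper":0,"travel":[35,0,0],"twist":[0,0,0]},{"gripper":0,"travel":[30,0,0],"twist":[0,0,0]},{"gripper":0,"travel":[15,0,0],"twist":[0,0,0]},{"gripper":0,"travel":[0,0,0],"twist":[0,0,0]},{"gripper":0,"travel":[0,0,0],"twist":[0,0,0]}]'
python3 - <<'E'
from h import *
im=bot.camera("scene")[...,::-1];w=bot.camera("wrist")[...,::-1]
a=cv2.resize(im[110:260,140:400],(780,450),interpolation=2)
cv2.imwrite("pics/s2.png",a)
t=bot.camera("top")[...,::-1];c=bot.calibration("top")
for n,u,v in(("round",262,234),("square",328,193),("bar",222,208),("cross",164,229)):
    try:print(n,blob(t,u,v,13,60,.05,c)[:2])
    except Exception as e:print(n,e)
print(bot.get_obs()["ee_pos"],bot.get_obs()["time"])
E
```

```text
time: 12.12
ee_pos: [0.364, 0.2149, 0.2351]
tcp_rot: [-180.0, -0.0, 166.7]
wrist_force: [-0.2, -0.4, -0.2]
opening: 0.0004
grasp_force: 0.0
round (array([0.4481, 0.0791, 0.05  ]), array([262.8, 232.8]))
square (array([ 0.5529, -0.0854,  0.05  ]), array([330.2, 190.8]))
bar (array([0.51  , 0.1777, 0.05  ]), array([222.2, 206.7]))
cross max() iterable argument is empty
[0.36396094 0.21478082 0.23498615] 12.275
```

View pics/s2.png

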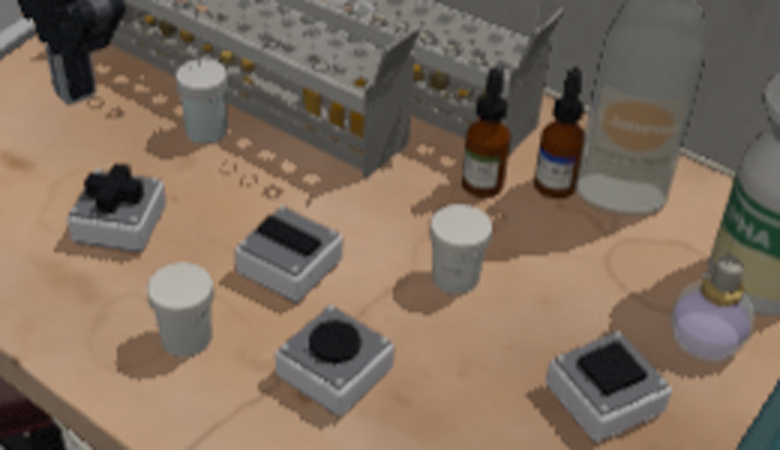

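The round (335,342), square (612,368) and bar (288,236) keys are all well down. The plus key (113,188) is still up, and the blocks, cups and lamp are where they stood, with the robot clear.

```bash
python3 -c "
from workcell import bot
print(bot.job_done())"
```

```text
the job is handed in; nothing more can be done
None
```

I pressed the round, square and bar keys in that order, each about 9 mm down at roughly 6 N, left the plus key up with nothing else disturbed, and handed the job in at about 12 s with the arm clear.

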